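# Refill the plug tin, fit its nested lids, lift off the dust cover

## Robot

A 6-joint arm with a two-finger parallel gripper is mounted at the origin on a cart in front of the work surface, level with it; the furniture and walls round the work are solid. World frame = base frame: x ahead of the robot, y to its left, z up, the work surface at z = 0. Lengths are in m, angles in rad, forces in N, time in s.
With the tool pointing down it reaches from about 0.375 to 0.925 m from the base axis. Payload 5.7 kg.
Tool frame: the origin (TCP) lies at the very end of the fingers, on their centre line; the grasp point (between the pads) lies 19 mm behind it; z points along the fingers, y is the direction in which the jaws open and shut (so a half turn about z gives the same grasp; the last joint's range is limited). The gripper opens to 85 mm and grips with 20 to 120 N. Pads are 22 mm wide; open, the fingers measure 114 mm over their backs; the gripper's body (76 mm by 85 mm) begins 54 mm behind the grasp point. The pads swing forward as they close: fully open they stand 13 mm farther back than shut.
Start: joints at [1.036, 0.359, 1.51, -0, 1.272, -0.115], TCP at [0.245, 0.548, 0.231] pointing down, gripper open.
Joint ranges: [-2.97, 2.97], [-1.01, 2.36], [0.21, 2.38], [-0.96, 4.11], [0.2, 2.71], [-2.98, 2.98]. Speed limits (rad/s): [2.39, 2.39, 3.14, 3.14, 3.14, 3.14].

## Interface

Orientations are given as [roll, pitch, yaw] about the fixed x, y, z axes, in that order (R = Rz(yaw) Ry(pitch) Rx(roll)).
In Python, from rig import robot gives the robot as it stands.
- The arm moves only by the shell command python3 -m handwheel 'ROWS' [FORCE]. ROWS is JSON, a list of rows, each a list of 7 numbers: the shift along the tool's x, y, z in cm, then the turn, a rotation vector about the tool's x, y, z in rad, then the finger opening in cm, from 0 to 8.54. A call has 1 to 20 rows; each row is the pose to reach, as a shift and turn from the pose commanded when the call began, along the tool's axes at that moment; what a row does not reach only later rows make up. A row lasts 1/12 s, in which the tool goes at most 41.7 mm and 7.16 degrees, less where a joint would pass 70% of its speed; a pose out of reach is approached as far as the arm can. A call with a gripper value outside its range is refused whole. The fingers move at their own pace and stop on an object; FORCE is the grip in N (left out, the last holds). Time passes only in rows, so rows that repeat a pose let the fingers close. It gives the time, the measured TCP pose, the force and the opening at its end, in the units of the state.
- robot.sense(): the state, without advancing time (a new reading comes with each control period).
- robot.read_camera(name): name is "scene" or "side" or "wrist"; returns a dict with "image" (384x512x3 uint8, blue, green, red), "K" (3x3 intrinsics, pixels), "R" (3x3) and "t" (3): a world point X has camera coordinates R X + t; the wrist camera has in their place "hand_eye" (4x4, takes a point from camera to tool coordinates, whose origin is the TCP and whose axes are the flange's). Camera axes: x right, y down, z forward; pixel columns grow to the right and rows downward; lengths in m; the calibration is good to about 2 mm. The wrist camera is an equidistant fisheye: a pixel r from the principal point sees the ray r / f radians off the axis. A picture is of the moment at which its call begins: read the wrist's pose just before it. There is no depth.
- robot.close_job(): hands the job in, once; it reports no verdict.
Trained networks look in the newest picture that a camera, given by its name, has taken for a name from the list of things; names that differ only in an ending like _2 or _b are one class to them, and where a whole thing is asked for, a point or a joint stands for the part that bears it (a point fixed in the world has none). Each returns a list of dicts, best first, with "confidence" (0 to 1); they miss things now and then, are a little off and sometimes report something else, mostly with a low value. They report only what shows in the picture. A call takes as long as a camera call. They do not tell look-alikes from the thing itself.
- robot.boxes_of(query, camera): "extent" ([left, top, right, bottom] in pixels, round what is visible of it).
- robot.silhouettes(query, camera): "mask" (384x512 bool, what is visible of it) and "extent" ([left, top, right, bottom] in pixels, round what is visible of it).
The state is a dict: "time_s": time; "joint_pos": joint angles; "joint_vel": joint speeds; "joint_efforts": joint torques, N m; "tool_pos": TCP position; "orientation": TCP orientation; "wrist_force": force on the tool from outside, world axes, zero at the start; "ft_torque": the same for the moment, N m; "finger_gap": finger opening in m.
Only numpy, scipy, OpenCV 4.12 (cv2) and the standard library are available. Lean on these libraries where they do the work, as an engineer would, in place of code of your own. Each camera call takes 0.05 s, during which the arm holds its last target. There are 200 camera calls.

## Task

Pour all six wooden plugs from the scoop into the blue tin, keeping the fingers off the plugs, and stand the scoop back on the bench. Then carry the nested pair of lids over together by the yellow stem, seat the inner lid fully home in the tin and let go. Finally lift the outer lid alone by its red collar, leaving the inner lid seated, and finish while still holding the outer lid level in the air, at least 8 cm above where it sat; do not disturb the tape measure, sanding block or spring clamp.

Things in the scene. Friction and masses are not known exactly. Their poses are not given: they have to be found in the camera images.
- tin: Round blue sheet-metal tin screwed to the bench by a dark foot plate (124 mm across, 4 mm thick): it cannot move. 91 mm outside, wall 3 mm, mouth 85 mm across, rim 70 mm above the bench, inner floor at 4 mm. Origin: centre of its underside on the bench, z up. Which of tin, lids and scoop stands left, middle or right varies.
- inner_lid: Inner lid, 0.14 kg: black plug 79 mm across (70 at the foot), z 0 to 9 mm; steel flange 97 mm across, z 9 to 12; yellow stem on the axis. Origin: centre of the plug's underside, z up. At the start it stands on the bench under the outer lid. Home in the tin, the flange rests on the rim: origin 61 mm above the tin's, on its axis (3 mm play all round).
- stem (a point): Place to grip on the inner lid's yellow stem, 56 mm above that lid's origin. The stem is 15 mm in diameter and ends 67 mm above that origin, 30 mm above the red collar that it passes through (5 mm of air round it). Lifting the stem lifts both lids, as the outer one lies on the inner one's flange.
- outer_lid: Outer lid (aluminium dust cover), 0.08 kg, lying loose over the inner lid: skirt 105 mm outside, 100 mm inside, z 0 to 9 mm; top plate z 9 to 12; red collar in the middle. Origin: on the axis at the skirt's lower edge, z up; nested, it is 3 mm above the inner lid's origin. On the tin (origin 64 mm above the tin's) the skirt hangs 6 mm down outside the rim.
- collar (a point): Place to grip on the outer lid's red collar, 25 mm above that lid's origin. The collar is a tube, 38 mm outside and 26 mm inside diameter, z 12 to 34 mm of the outer lid. Lifting it lifts the outer lid alone.
- scoop: Grey open-topped pouring scoop, orange handle, 0.13 kg (plugs 0.07 kg more). Floor 54 x 66 mm, 3 mm thick; walls 45 mm high, 60 mm inside width; on its -x side a chute rises at 40 degrees to the pouring lip; on its +x side the level handle. Origin: centre of the underside, z up. Tipped lip down by 85 to 90 degrees it empties over the lip.
- scoop_grip (a point): Middle of the scoop's handle, the point to grip: 85 mm along +x from the scoop's origin, 36 mm above its underside. The handle is 14 mm wide (y) and 16 mm high, and runs along x from 30 to 126 mm. Axes as the scoop's.
- scoop_lip (a point): Middle of the pouring lip, 66 mm along -x from the scoop's origin and 40 mm above its underside. Axes as the scoop's.
- plug0: Light wooden plug, a stubby round piece, 16 mm diameter and 14 mm long, 12 g; at the start standing in the scoop. Origin: centre of its lower end.
- plug1: Light wooden plug, a stubby round piece, 16 mm diameter and 14 mm long, 12 g; at the start standing in the scoop. Origin: centre of its lower end.
- plug2: Light wooden plug, a stubby round piece, 16 mm diameter and 14 mm long, 12 g; at the start standing in the scoop. Origin: centre of its lower end.
- plug3: Light wooden plug, a stubby round piece, 16 mm diameter and 14 mm long, 12 g; at the start standing in the scoop. Origin: centre of its lower end.
- plug4: Light wooden plug, a stubby round piece, 16 mm diameter and 14 mm long, 12 g; at the start standing in the scoop. Origin: centre of its lower end.
- plug5: Light wooden plug, a stubby round piece, 16 mm diameter and 14 mm long, 12 g; at the start standing in the scoop. Origin: centre of its lower end.
- tape: Tape measure, dark, 36 x 72 x 62 mm, standing on the bench. Bystander. Origin: centre of its underside.
- sanding: Cork sanding block with black paper, 66 x 110 x 31 mm. Bystander. Behind it, from x = 0.8 on and y = -0.25 to -0.45, a small wooden shelf stands up at the back of the bench: keep the arm clear of it. Origin: centre of its underside.
- clamp: Orange spring clamp lying flat, 67 x 117 x 22 mm. Bystander. Origin: centre of its underside.
Not all that is in view belongs to the job. Of the things shaped like the outer_lid, the aluminium one is meant.

How it is judged:
On the way, in this order (a step that is already met when the one before it is completed fails the run):
1. all six plugs are inside the tin (horizontal distance between each of plug0, plug1, plug2, plug3, plug4, plug5 and tin below 0.043 m and z of plug0 in the frame of tin between 0 and 0.06 m and z of plug1 in the frame of tin between 0 and 0.06 m and z of plug2 in the frame of tin between 0 and 0.06 m and z of plug3 in the frame of tin between 0 and 0.06 m and z of plug4 in the frame of tin between 0 and 0.06 m and z of plug5 in the frame of tin between 0 and 0.06 m), for 0.2 s.
2. the two lids sit nested on the tin, inner lid home, let go (horizontal distance between inner_lid and tin below 0.006 m and z of inner_lid in the frame of tin between 0.058 and 0.064 m and angle between inner_lid's own z axis and vertical below 0.06 rad and horizontal distance between outer_lid and inner_lid below 0.006 m and z of outer_lid in the frame of inner_lid below 0.007 m and contact force between the fingers and inner_lid below 0.2 N and contact force between the fingers and outer_lid below 0.2 N), for 0.2 s.
At the end, for the whole second after the job is handed in: Plugs in the tin; inner lid home (58 to 64 mm above the tin's origin, within 6 mm of its axis, tilt under 0.06) and untouched; outer lid held by the fingers alone, still, tilt under 0.3, 140 mm or more above the tin's origin; scoop upright and still on the bench (all of step 1 and horizontal distance between inner_lid and tin below 0.006 m and z of inner_lid in the frame of tin between 0.058 and 0.064 m and angle between inner_lid's own z axis and vertical below 0.06 rad and z of outer_lid in the frame of tin above 0.14 m and angle between outer_lid's own z axis and vertical below 0.3 rad and contact force between the fingers and outer_lid above 2 N and linear speed of each of outer_lid, scoop below 0.03 m/s and contact force between each of outer_lid, the fingers and inner_lid below 0.1 N and contact force between outer_lid and tin below 0.1 N and contact force between outer_lid and scoop below 0.1 N and angle between scoop's own z axis and vertical below 0.15 rad and height (world z) of scoop between -0.01 and 0.01 m); the arm keeps its last pose, push and grip.
It fails at once if the outer lid is parted from the inner lid (by more than 20 mm) while the inner lid is not home in the tin (distance between outer_lid and inner_lid above 0.02 m and not (horizontal distance between inner_lid and tin below 0.008 m and z of inner_lid in the frame of tin below 0.066 m)).
It fails at once if the fingers touch a plug (contact force between the fingers and plug0 above 0.5 N or contact force between the fingers and plug1 above 0.5 N or contact force between the fingers and plug2 above 0.5 N or contact force between the fingers and plug3 above 0.5 N or contact force between the fingers and plug4 above 0.5 N or contact force between the fingers and plug5 above 0.5 N).
It fails at once if the tape measure is pushed out of its place (more than 25 mm) (distance of tape from where it was at the start of the episode above 0.025 m).
It fails at once if the sanding block is pushed out of its place (more than 25 mm) (distance of sanding from where it was at the start of the episode above 0.025 m).
It fails at once if the spring clamp is pushed out of its place (more than 25 mm) (distance of clamp from where it was at the start of the episode above 0.025 m).
It also fails if it takes over 72 s, if anything falls off the work surface, if the arm or the gripper's body presses on something with over 40 N, if the wrist force passes 120 N, or if a joint passes its speed limit or range.

## Working session

There is one attempt and no reset: what is moved stays moved. The work goes in short steps, Python scripts to look and compute and a shell command to move; the robot and the scene stay as the last step left them, time stands still between calls to the robot, and variables do not carry over. Pictures are saved under pics/ and viewed, about 8 in all and at most 12, crops included, and the job is handed in when it is done.

```bash
ls; mkdir -p pics; python3 - <<'E'
from rig import robot
import cv2,numpy as np
s=robot.sense();print(s)
ims=[]
for c in("scene","side"):
    d=robot.read_camera(c);ims.append(d["image"]);print(c,d["K"],d["R"],d["t"])
    for q in("tin","inner_lid","outer_lid","scoop","stem","collar","tape","sanding","clamp","scoop_grip","scoop_lip"):
        print(q,[(np.round(b["extent"]).astype(int).tolist(),round(b["confidence"],2)) for b in robot.boxes_of(q,c)])
    cv2.imwrite(f"pics/{c}0.png",cv2.resize(d["image"],(800,600),interpolation=cv2.INTER_CUBIC))
E
```

```text
pics
{'time_s': 0.0, 'joint_pos': array([ 1.03590408e+00,  3.59508161e-01,  1.51146838e+00,  1.54260803e-05,
        1.27248342e+00, -1.15137041e-01]), 'joint_vel': array([ 8.09145981e-04,  9.19228025e-04, -1.56463535e-03, -4.89673779e-04,
        7.24986549e-05, -3.99776273e-04]), 'joint_efforts': array([-5.41559086e-03, -5.27623343e+01, -2.78619826e+01, -9.81525991e-04,
        1.33264245e-02,  1.94068855e-05]), 'tool_pos': array([0.24418829, 0.54730229, 0.23043802]), 'orientation': array([-3.13973940e+00, -2.29160234e-04,  2.72183269e+00]), 'wrist_force': array([ 0.7433078 , -0.76882052, -0.05958063]), 'ft_torque': array([ 0.09030156, -0.01920758, -0.04923774]), 'finger_gap': 0.08529720553568333}
scene [[431.82767368   0.         254.9400097 ]
 [  0.         431.82767368 191.89140783]
 [  0.           0.           1.        ]] [[ 0.87721121 -0.48003853 -0.00796857]
 [-0.35631025 -0.63980945 -0.68094557]
 [ 0.32178174  0.60017237 -0.73229068]] [-0.47804285  0.25379097  1.3710897 ]
tin [([227, 193, 264, 238], 0.61)]
inner_lid []
outer_lid [([290, 303, 324, 332], 0.75), ([313, 247, 3
[... 602 characters left out ...]
]] [[-0.99855172  0.04771165 -0.02486096]
 [ 0.04254259  0.41737743 -0.90773686]
 [-0.03293322 -0.90747985 -0.41880273]] [0.54818874 0.02513186 1.40771453]
tin [([260, 176, 296, 206], 0.58)]
inner_lid []
outer_lid [([223, 160, 250, 177], 0.78), ([263, 163, 289, 176], 0.53), ([263, 148, 284, 166], 0.5)]
scoop [([242, 210, 308, 237], 0.84), ([265, 165, 290, 178], 0.54)]
stem []
collar [([264, 165, 290, 175], 0.65), ([262, 148, 284, 160], 0.61), ([228, 161, 250, 172], 0.5)]
tape [([210, 201, 232, 224], 0.85)]
sanding [([205, 175, 232, 191], 0.62)]
clamp [([276, 272, 329, 300], 0.88), ([212, 203, 229, 226], 0.68)]
scoop_grip [([243, 213, 308, 240], 0.71)]
scoop_lip [([244, 211, 307, 238], 0.73)]
```

```bash
python3 - <<'E'
from rig import robot
import cv2
a=robot.read_camera("scene")["image"][110:350,140:390]
b=robot.read_camera("side")["image"][130:310,180:360]
a=cv2.resize(a,(410,394),interpolation=cv2.INTER_CUBIC);b=cv2.resize(b,(390,390),interpolation=cv2.INTER_CUBIC)
a=a[:390]
import numpy as np
cv2.imwrite("pics/a.png",np.hstack([a,b]))
E
```

```text
(no output)
```

View pics/a.png

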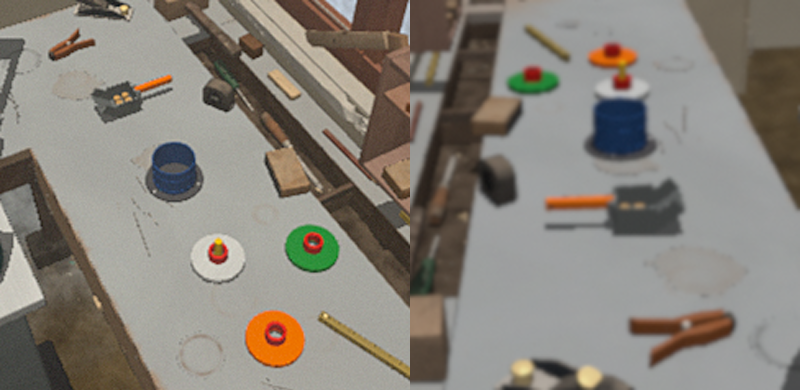

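Picture 1: the scene camera (left half) shows the scoop at about px (217,170) with its handle away from the robot, the tin at (246,213), and the white/aluminium lid with the yellow stem at (273,262). The green and orange lids are decoys. Next I'll convert these to positions.

```bash
cat > h.py <<'E'
from rig import robot
import cv2,numpy as np
from scipy.spatial.transform import Rotation as Ro
from scipy.optimize import least_squares
def pose():
    s=robot.sense();T=np.eye(4);T[:3,:3]=Ro.from_euler('xyz',s["orientation"]).as_matrix();T[:3,3]=s["tool_pos"];return T
def cam(c):
    """returns image, origin, fn(px)->rays, fn(X)->px"""
    P=pose();d=robot.read_camera(c);K=np.array(d["K"]);f=K[0,0];pp=K[:2,2]
    if c=="wrist":
        T=P@np.array(d["hand_eye"]);Rw,o=T[:3,:3],T[:3,3]
        def ray(p):
            v=np.atleast_2d(p)-pp;r=np.linalg.norm(v,axis=1,keepdims=True)+1e-9;th=r/f
            return np.hstack([np.sin(th)*v/r,np.cos(th)])@Rw.T
        def proj(X):
            c=(np.atleast_2d(X)-o)@Rw;r=np.linalg.norm(c[:,:2],axis=1,keepdims=True)+1e-12
            return pp+f*np.arctan2(r,c[:,2:])*c[:,:2]/r
    else:
        R=np.array(d["R"]);t=np.array(d["t"]);Rw=R.T;o=-R.T@t
        def ray(p):
            p=np.atleast_2d(p);return np.c_[(p-pp)/f,np.ones(len(p))]@Rw.T
        def proj(X):
            c=np.atleast_2d(X)@R.T+t;return pp+f*c[:,:2]/c[:,2:]
    return d["image"],o,ray,proj
def onz(o,r,z): return o+r*((z-o[2])/r[:,2:])
E
python3 - <<'E'
from h import *
for c,pts in(("scene",dict(tin=(245.5,203,.07),lid=(273,264,.02),stemtop=(274,256,.068),tape=(273,170,.03),sand=(316,215,.015),handend=(244,158,.036),scoop=(217,170,.02),clamp=(182,137,.01))),
  ("side",dict(tin=(275,182,.07),lid=(276,171,.02),stemtop=(276,159,.068),tape=(219,212,.03),sand=(218,183,.015),handend=(243,224,.036),scoop=(290,222,.02),clamp=(302,286,.01)))):
    im,o,ray,pr=cam(c);print(c,o.round(3))
    for k,(u,v,z) in pts.items(): print(k,onz(o,ray((u,v)),z)[0].round(3))
E
```

```text
scene [ 0.069 -0.89   1.173]
tin [ 0.5   -0.016  0.07 ]
lid [ 0.476 -0.245  0.02 ]
stemtop [ 0.476 -0.248  0.068]
tape [0.685 0.113 0.03 ]
sand [ 0.711 -0.141  0.015]
handend [0.617 0.22  0.036]
scoop [0.503 0.226 0.02 ]
clamp [0.464 0.486 0.01 ]
side [0.593 1.241 0.626]
tin [0.504 0.001 0.07 ]
lid [ 0.483 -0.221  0.02 ]
stemtop [ 0.481 -0.233  0.068]
tape [0.697 0.132 0.03 ]
sand [ 0.717 -0.135  0.015]
handend [0.619 0.227 0.036]
scoop [0.472 0.2   0.02 ]
clamp [0.476 0.495 0.01 ]
```

```bash
python3 -m handwheel '[[-10,-5,-3,0,0,0.6,8.5],[-20,-10,-3,0,0,1.0,8.5],[-39,-20.5,-3,0,0,1.6,8.5],[-39,-20.5,-3,0,0,2.2,8.5],[-39,-20.5,-3,0,0,2.72,8.5],[-39,-20.5,-3,0,0,2.72,8.5],[-39,-20.5,-3,0,0,2.72,8.5],[-39,-20.5,-3,0,0,2.72,8.5],[-39,-20.5,-3,0,0,2.72,8.5],[-39,-20.5,-3,0,0,2.72,8.5],[-39,-20.5,-3,0,0,2.72,8.5],[-39,-20.5,-3,0,0,2.72,8.5],[-39,-20.5,-3,0,0,2.72,8.5],[-39,-20.5,-3,0,0,2.72,8.5],[-39,-20.5,-3,0,0,2.72,8.5],[-39,-20.5,-3,0,0,2.72,8.5],[-39,-20.5,-3,0,0,2.72,8.5],[-39,-20.5,-3,0,0,2.72,8.5],[-39,-20.5,-3,0,0,2.72,8.5],[-39,-20.5,-3,0,0,2.72,8.5]]' 60
python3 - <<'E'
from h import *
s=robot.sense();print(s["joint_pos"].round(3),s["tool_pos"].round(4),s["orientation"].round(3))
im,o,ray,pr=cam("wrist");d=robot.read_camera("wrist");print(d["K"],d["hand_eye"].round(3),o)
for q in("tin","outer_lid","scoop","scoop_grip"):
    print(q,[(np.round(b["extent"]).astype(int).tolist(),round(b["confidence"],2)) for b in robot.boxes_of(q,"wrist")])
cv2.imwrite("pics/w0.png",cv2.resize(im,(800,600),interpolation=cv2.INTER_CUBIC))
E
```

```text
time_s: 3.07
tool_pos: [0.5171, 0.2017, 0.2613]
orientation: [3.142, 0.0, 0.216]
wrist_force: [0.2, 0.0, -0.5]
finger_gap: 0.0849
[ 0.248  0.268  1.568 -0.     1.306  1.603] [0.5171 0.2017 0.2613] [3.142 0.    0.216]
[[297.31863964   0.         256.55271951]
 [  0.         297.31863964 191.70933334]
 [  0.           0.           1.        ]] [[-0.002 -0.965 -0.263  0.066]
 [ 1.    -0.002 -0.001 -0.   ]
 [ 0.    -0.263  0.965 -0.143]
 [ 0.     0.     0.     1.   ]] [0.58175409 0.21632588 0.40389862]
tin [([359, 168, 445, 256], 0.75)]
outer_lid [([465, 213, 506, 271], 0.95), ([360, 168, 445, 258], 0.52)]
scoop [([198, 76, 261, 233], 0.79), ([454, 62, 511, 131], 0.31)]
scoop_grip [([199, 82, 266, 232], 0.95)]
```

View pics/w0.png

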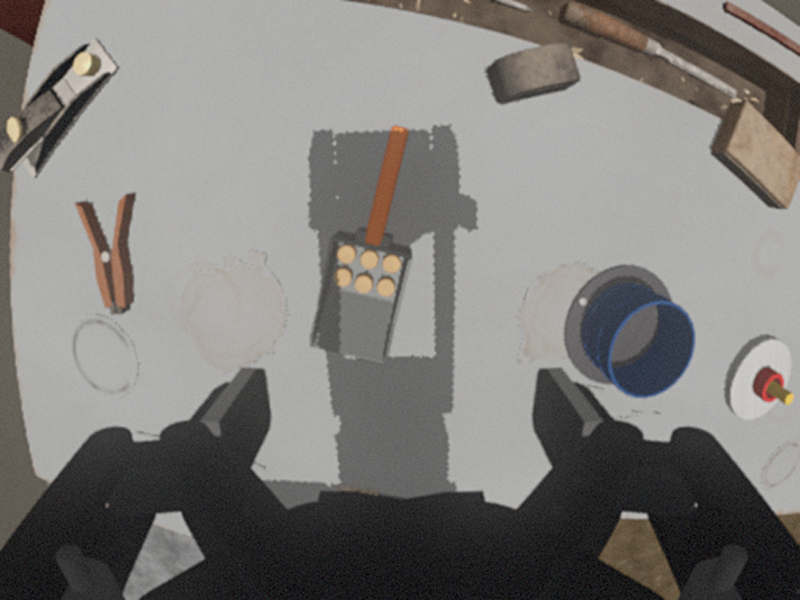

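Picture 2: the wrist view shows the scoop with its orange handle running from about (398,128) to (373,240), the lip at about (350,352), and the tin rim centred at about (651,348). The stem tip is at (789,398). Now I'll fit the positions.

```bash
python3 - <<'E'
from h import *
im,o,ray,pr=cam("wrist")
p=lambda *a:np.array(a)/1.5625
hsv=cv2.cvtColor(im,cv2.COLOR_BGR2HSV)
m=((hsv[...,0]<14)&(hsv[...,1]>150)&(hsv[...,2]>90)).astype(np.uint8);m[:, :215]=0;m[:,275:]=0;m[165:]=0;m[:70]=0
ys,xs=np.nonzero(m);P=onz(o,ray(np.c_[xs,ys]),.044)[:,:2]
c=P.mean(0);u=np.linalg.svd(P-c)[2][0];u*=np.sign(u[0]);t=(P-c)@u
print("handle n",len(xs),"yaw",np.arctan2(u[1],u[0]),"ends",c+u*t.min(),c+u*t.max(),t.ptp() if hasattr(t,'ptp') else np.ptp(t))
e=c+u*np.percentile(t,99.5); print("grip from end",e-u*.041,"origin",e-u*.126)
print("lip",onz(o,ray([p(313,345),p(385,360)]),.040))
b=((hsv[...,0]>100)&(hsv[...,0]<125)&(hsv[...,1]>120)).astype(np.uint8)
# tin: fit rim circle: edge pts typed
rim=[p(651,300),p(694,335),p(650,397),p(609,352),p(683,378),p(622,386)]
R=onz(o,ray(rim),.07)[:,:2]
f=least_squares(lambda q:np.hypot(*(R-q[:2]).T)-.0455,R.mean(0));print("tin",f.x,f.fun.round(4))
print("stemtop",onz(o,ray([p(787,397)]),.067))
for cc in("scene","side"):
    im,o2,ray2,pr2=cam(cc)
    for q in("tin","scoop"):
        for s in robot.silhouettes(q,cc)[:1]:print(cc,q,s["extent"])
    print(pr2([[*f.x,.07],[*f.x,0]]).round(1))
E
```

```text
handle n 420 yaw -0.026369612405816062 ends [0.52583231 0.22730893] [0.61784834 0.22488194] 0.09204803515602378
grip from end [0.57623881 0.22597942] origin [0.49126836 0.22822058]
lip [[0.4293685  0.25871574 0.04      ]
 [0.43000224 0.19630265 0.04      ]]
tin [ 0.4972489  -0.02684796] [ 0.0007 -0.003   0.0005  0.0007  0.0024 -0.0028]
stemtop [[ 0.4773499  -0.24133994  0.067     ]]
scene tin [225.6, 197.0, 264.9, 234.5]
scene scoop [196.0, 154.9, 244.9, 183.9]
[[246.2 205.5]
 [246.7 218.6]]
side tin [259.4, 174.4, 295.6, 204.3]
side scoop [242.5, 211.0, 306.9, 239.1]
[[276.1 178.8]
 [276.3 196.2]]
```

```bash
python3 -m handwheel '[[3,-0.5,3,0,0,0.1,8.5],[6.4,-1.1,6,0,0,0.236,8.5],[6.4,-1.1,9,0,0,0.236,8.5],[6.4,-1.1,12,0,0,0.236,8.5],[6.4,-1.1,15,0,0,0.236,8.5],[6.4,-1.1,16,0,0,0.236,8.5],[6.4,-1.1,16,0,0,0.236,8.5],[6.4,-1.1,16,0,0,0.236,8.5]]' 100
python3 - <<'E'
from h import *
s=robot.sense();print(s["joint_pos"].round(3),s["tool_pos"].round(4),s["orientation"].round(3))
im,o,ray,pr=cam("wrist")
hsv=cv2.cvtColor(im,cv2.COLOR_BGR2HSV)
m=((hsv[...,0]<14)&(hsv[...,1]>150)&(hsv[...,2]>90)).astype(np.uint8)
n,l,st,ce=cv2.connectedComponentsWithStats(m);k=[i for i in range(1,n) if st[i,4]>200]
for i in k:
    ys,xs=np.nonzero(l==i);P=onz(o,ray(np.c_[xs,ys]),.044)[:,:2]
    c=P.mean(0);u=np.linalg.svd(P-c,full_matrices=False)[2][0];u*=np.sign(u[0]);t=(P-c)@u
    print(len(xs),c.round(4),np.arctan2(u[1],u[0]).round(3),(c+u*t.min()).round(4),(c+u*t.max()).round(4))
cv2.imwrite("pics/w1.png",im)
E
```

```text
time_s: 4.38
tool_pos: [0.5773, 0.2266, 0.1017]
orientation: [3.141, 0.0, -0.014]
wrist_force: [1.0, 0.4, -0.5]
finger_gap: 0.0851
[ 0.263  0.522  1.597 -0.     1.023  1.848] [0.5773 0.2266 0.1017] [ 3.141  0.    -0.014]
1667 [0.5804 0.2264] -0.026 [0.5262 0.2278] [0.6202 0.2254]
```

```bash
python3 -m handwheel '[[0,0,3,0,0,0.01,8.5],[0,0,6,0,0,0.01,8.5],[0,0,7.8,0,0,0.01,8.5],[0,0,8.5,0,0,0.01,8.5],[0,0,8.5,0,0,0.01,6],[0,0,8.5,0,0,0.01,3],[0,0,8.5,0,0,0.01,0.5],[0,0,8.5,0,0,0.01,0.5],[0,0,8.5,0,0,0.01,0.5],[0,0,8.5,0,0,0.01,0.5],[0,0,8.5,0,0,0.01,0.5],[0,0,8.5,0,0,0.01,0.5]]' 100
```

```text
time_s: 5.43
tool_pos: [0.5779, 0.2267, 0.0171]
orientation: [-3.141, -0.002, -0.024]
wrist_force: [0.2, -1.4, 5.3]
finger_gap: 0.0125
```

```bash
python3 -m handwheel '[[0,0,-1,0,0,0,0.5],[0,0,-3,0,0,0,0.5],[0,0,-6,0,0,0,0.5],[0,0,-9,0,0,0,0.5],[0,0,-12,0,0,0,0.5],[0,0,-15,0,0,0,0.5],[0,0,-18,0,0,0,0.5],[0,0,-20,0,0,0,0.5],[0,0,-20,0,0,0,0.5]]'
python3 - <<'E'
from h import *
s=robot.sense();print(s["joint_pos"].round(3),s["tool_pos"].round(4),s["orientation"].round(3))
im,o,ray,pr=cam("wrist");im2=cam("side")[0]
cv2.imwrite("pics/w2.png",np.hstack([cv2.resize(im,(400,300)),cv2.resize(im2[110:290,180:420],(400,300))]))
E
```

```text
time_s: 6.18
tool_pos: [0.5797, 0.2273, 0.2217]
orientation: [-3.139, -0.008, -0.024]
wrist_force: [1.4, 0.5, -0.8]
finger_gap: 0.0123
[ 0.263  0.395  1.478 -0.     1.26   1.858] [0.5797 0.2273 0.2217] [-3.139 -0.008 -0.024]
```

View pics/w2.png

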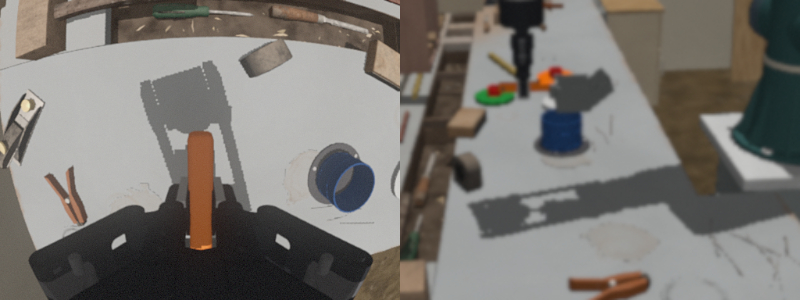

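Picture 3: the scoop is held firmly and roughly level, with the tin at about (345,178) in the left half. Next I'll refine the tin position by fitting its outline in two or three cameras.

```bash
cat > tin.py <<'E'
from h import *
def bluebox(im):
    hsv=cv2.cvtColor(im,cv2.COLOR_BGR2HSV)
    m=((hsv[...,0]>100)&(hsv[...,0]<128)&(hsv[...,1]>110)&(hsv[...,2]>30)).astype(np.uint8)
    n,l,st,ce=cv2.connectedComponentsWithStats(m);i=1+np.argmax(st[1:,4]);x,y,w,h=st[i,:4];return np.array([x-.5,y-.5,x+w-.5,y+h-.5]),st[i,4]
a=np.linspace(0,2*np.pi,90)
def model(pr,q):
    X=np.vstack([np.c_[q[0]+.0455*np.cos(a),q[1]+.0455*np.sin(a),np.full(90,z)] for z in(.004,.07)]);p=pr(X);return np.r_[p.min(0),p.max(0)]
if __name__=="__main__":
    obs=[]
    for c in("scene","side","wrist"):
        im,o,ray,pr=cam(c);b,n=bluebox(im);obs.append((c,b,pr))
        f=least_squares(lambda q:model(pr,q)-b,[.498,-.02]);print(c,b,n,f.x.round(4),f.fun.round(1))
E
python3 tin.py
```

```text
scene [232.5 196.5 258.5 227.5] 235 [ 0.4949 -0.026 ] [-0.4 -0.8  0.4  0.7]
side [264.5 176.5 288.5 200.5] 484 [ 0.4967 -0.0185] [-0.7 -1.7  0.7  1.4]
wrist [427.5 204.5 478.5 269.5] 221 [ 0.4807 -0.0488] [-9.9 -5.3 13.2  7.3]
```

```bash
python3 -m handwheel '[[-1,1,0,0,0,-0.12,0.5],[-2,2,1,0,0,-0.24,0.5],[-3,3,2,0,0,-0.36,0.5],[-4,4,3,0,0,-0.48,0.5],[-5,5,4,0,0,-0.60,0.5],[-6,6,5,0,0,-0.72,0.5],[-7,7,6,0,0,-0.84,0.5],[-8,8,7,0,0,-0.96,0.5],[-8,9.3,7.5,0,0,-1.08,0.5],[-8,9.3,7.5,0,0,-1.2,0.5],[-8,9.3,7.5,0,0,-1.32,0.5],[-8,9.3,7.5,0,0,-1.44,0.5],[-8,9.3,7.5,0,0,-1.54,0.5],[-8,9.3,7.5,0,0,-1.595,0.5],[-8,9.3,7.5,0,0,-1.595,0.5],[-8,9.3,7.5,0,0,-1.595,0.5]]'
python3 - <<'E'
from tin import *
s=robot.sense();print(s["joint_pos"].round(3),s["tool_pos"].round(4),s["orientation"].round(3))
im,o,ray,pr=cam("wrist");b,n=bluebox(im);f=least_squares(lambda q:model(pr,q)-b,[.498,-.02]);print(b,n,f.x.round(4),f.fun.round(1))
im2=cam("side")[0]
cv2.imwrite("pics/w3.png",np.hstack([cv2.resize(im,(400,300)),cv2.resize(im2[110:290,180:420],(400,300))]))
E
```

```text
time_s: 7.77
tool_pos: [0.4939, 0.1354, 0.1401]
orientation: [-3.139, 0.0, 1.569]
wrist_force: [-0.0, -0.6, -2.1]
finger_gap: 0.0121
[0.133 0.342 1.802 0.    1.    0.135] [0.4939 0.1354 0.1401] [-3.139  0.     1.569]
[239.5 301.5 240.5 302.5] 1 [0.4753 0.0008] [-48.5 -37.4  45.9  65.4]
```

View pics/w3.png

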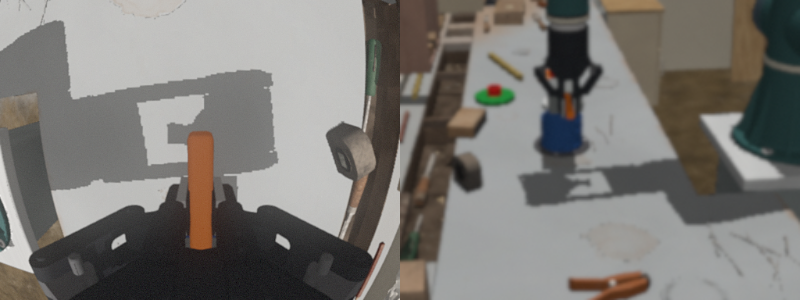

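Picture 4: the scoop is above the tin with its handle toward +y, still gripped; the tin is seen below it at about (560,130). Next is the tilt path, pivoting about the lip.

```bash
python3 - <<'E'
import numpy as np
for th in [.1,.2,.3,.4,.5,.6,.7,.8,.9,1.0,1.1,1.2,1.3,1.4,1.5,1.55]:
    lz=.163-.073*min(th/.9,1);c,s=np.cos(th),np.sin(th)
    y=-.014+.151*c+.023*s;z=lz+.151*s-.023*c
    print(th,"x",round((y-.1354)*100,2),"y .25 z",round(-(z-.1401)*100,2))
E
```

```text
0.1 x 0.31 y .25 z -0.7
0.2 x 0.32 y .25 z -1.41
0.3 x 0.17 y .25 z -2.12
0.4 x -0.14 y .25 z -2.81
0.5 x -0.59 y .25 z -3.46
0.6 x -1.18 y .25 z -4.05
0.7 x -1.91 y .25 z -4.58
0.8 x -2.77 y .25 z -5.03
0.9 x -3.75 y .25 z -5.39
1.0 x -4.85 y .25 z -6.45
1.1 x -6.04 y .25 z -7.4
1.2 x -7.32 y .25 z -8.23
1.3 x -8.68 y .25 z -8.92
1.4 x -10.11 y .25 z -9.48
1.5 x -11.58 y .25 z -9.89
1.55 x -12.33 y .25 z -10.04
```

```bash
python3 -m handwheel '[[0.3,0.25,-0.7,0,0.1,0,0.5],[0.3,0.25,-1.4,0,0.2,0,0.5],[0.2,0.25,-2.1,0,0.3,0,0.5],[-0.15,0.25,-2.8,0,0.4,0,0.5],[-0.6,0.25,-3.45,0,0.5,0,0.5],[-1.2,0.25,-4.05,0,0.6,0,0.5],[-1.9,0.25,-4.6,0,0.7,0,0.5],[-2.8,0.25,-5.0,0,0.8,0,0.5],[-2.8,0.25,-5.0,0,0.8,0,0.5]]'
python3 - <<'E'
from tin import *
s=robot.sense();print(s["joint_pos"].round(3),s["tool_pos"].round(4),s["orientation"].round(3))
im2=cam("scene")[0][130:290,170:400];im3=cam("side")[0][130:290,200:360]
cv2.imwrite("pics/w4.png",np.hstack([cv2.resize(im2,None,fx=2.2,fy=2.2,interpolation=2),cv2.resize(im3,None,fx=1.8,fy=2.2,interpolation=2)]))
E
```

```text
time_s: 8.62
tool_pos: [0.4984, 0.1037, 0.1895]
orientation: [-3.138, -0.803, 1.562]
wrist_force: [-0.3, -0.5, -2.5]
finger_gap: 0.0122
[-0.451  0.449  1.836  0.727  1.349 -0.794] [0.4984 0.1037 0.1895] [-3.138 -0.803  1.562]
```

View pics/w4.png

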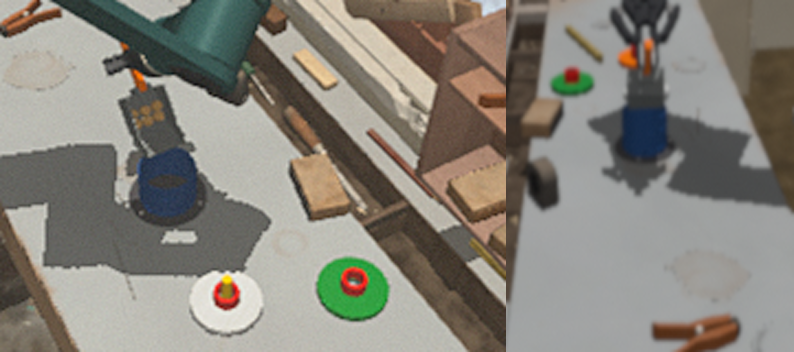

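Picture 5: the scoop is half tilted with the plugs still in it, and its lip is at the tin's rim at about (150,150). I'll check the lip's predicted pixels before continuing.

```bash
python3 - <<'E'
from tin import *
im,o,ray,pr=cam("scene");T=pose()
L=[(T@np.r_[-.151,sy*.033,-.023,1])[:3] for sy in(-1,0,1)];print(np.round(L,4))
B=(T@np.r_[-.055,0,.017,1])[:3]
q=lambda X:((pr(X)-[170,130])*2.2).round(0)
print("lip crop px",q(L).tolist());print("rim",q([[.4965,-.0255+d,.07] for d in(-.0455,0,.0455)]).tolist())
E
```

```text
[[ 0.464  -0.0145  0.0988]
 [ 0.497  -0.0146  0.0987]
 [ 0.53   -0.0146  0.0986]]
lip crop px [[144.0, 156.0], [163.0, 148.0], [182.0, 141.0]]
rim [[181.0, 186.0], [167.0, 166.0], [153.0, 147.0]]
```

```bash
python3 - <<'E'
from tin import *
T=pose();print(T[:3,3].round(4),robot.sense()["orientation"].round(3))
th0=-robot.sense()["orientation"][1]
for th in np.r_[.9:1.56:.1,1.57]:
    c,s=np.cos(th),np.sin(th);lz=.098-.008*min((th-.8)/.1,1)
    X=np.array([.4967,-.0135+.151*c+.023*s,lz+.151*s-.023*c])
    print(round(th,2),"turn",round(th-th0,2),(100*T[:3,:3].T@(X-T[:3,3])).round(2))
E
```

```text
[0.4973 0.1073 0.1908] [-3.139 -0.798  1.568]
0.9 turn 0.1 [-0.39 -0.06 -0.86]
1.0 turn 0.2 [-0.39 -0.06 -2.39]
1.1 turn 0.3 [-0.55 -0.06 -3.91]
1.2 turn 0.4 [-0.85 -0.06 -5.4 ]
1.3 turn 0.5 [-1.3  -0.06 -6.86]
1.4 turn 0.6 [-1.9  -0.06 -8.27]
1.5 turn 0.7 [-2.63 -0.06 -9.61]
1.57 turn 0.77 [ -3.22  -0.06 -10.5 ]
```

```bash
python3 -m handwheel '[[-0.4,0,-0.85,0,0.1,0,0.5],[-0.4,0,-2.4,0,0.2,0,0.5],[-0.45,0,-3.15,0,0.25,0,0.5],[-0.55,0,-3.9,0,0.3,0,0.5],[-0.7,0,-4.65,0,0.35,0,0.5],[-0.85,0,-5.4,0,0.4,0,0.5],[-1.05,0,-6.15,0,0.45,0,0.5],[-1.3,0,-6.85,0,0.5,0,0.5],[-1.6,0,-7.6,0,0.55,0,0.5],[-1.9,0,-8.3,0,0.6,0,0.5],[-2.25,0,-8.95,0,0.65,0,0.5],[-2.6,0,-9.6,0,0.7,0,0.5],[-3.2,0,-10.5,0,0.77,0,0.5],[-3.2,0,-10.5,0,0.77,0,0.5],[-3.2,0,-10.5,0,0.77,0,0.5],[-3.2,0,-10.5,0,0.77,0,0.5],[-3.2,0,-10.5,0,0.77,0,0.5],[-3.2,0,-10.5,0,0.77,0,0.5]]'
python3 - <<'E'
from tin import *
s=robot.sense();print(s["joint_pos"].round(3),s["tool_pos"].round(4),s["orientation"].round(3))
print(pose()[:3,:3].round(3))
im2=cam("scene")[0][150:260,170:320];im3=cam("side")[0][140:250,220:330]
cv2.imwrite("pics/w5.png",np.hstack([cv2.resize(im2,None,fx=3,fy=3,interpolation=2),cv2.resize(im3,None,fx=3,fy=3,interpolation=2)]))
E
```

```text
time_s: 10.27
tool_pos: [0.4973, 0.0107, 0.2422]
orientation: [2.865, -1.568, 1.849]
wrist_force: [0.4, 0.8, -1.3]
finger_gap: 0.0124
[-0.741  0.859  1.69   0.919  1.955 -1.112] [0.4973 0.0107 0.2422] [ 2.865 -1.568  1.849]
[[-0.001  1.    -0.001]
 [ 0.003  0.001  1.   ]
 [ 1.     0.001 -0.003]]
```

View pics/w5.png

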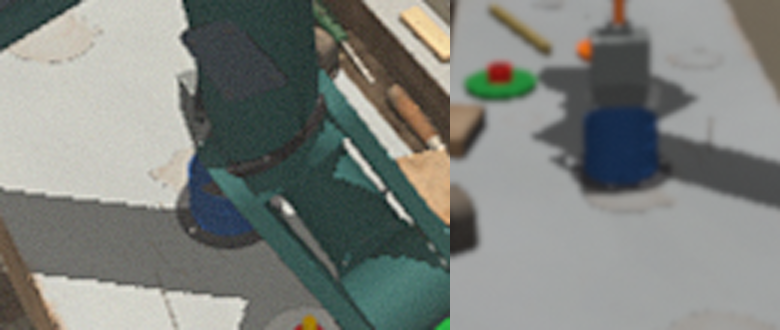

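Picture 6: the arm hides the tin's mouth in the scene view; the side view shows the scoop upright over the tin at about (620,80). The scoop has lost about 0.7 N, which suggests it is empty. I'll tilt it back and check inside the tin.

```bash
python3 -m handwheel '[[1,0,1.2,0,-0.1,0,0.5],[1.8,0,2.5,0,-0.19,0,0.5],[2.2,0,3.8,0,-0.28,0,0.5],[2.5,0,5.2,0,-0.37,0,0.5],[2.2,0,6.4,0,-0.47,0,0.5],[1.6,0,7.6,0,-0.57,0,0.5],[1.1,0,8.7,0,-0.67,0,0.5],[0.5,0,9.75,0,-0.77,0,0.5],[-0.4,0,10.5,0,-0.87,0,0.5],[-1.3,0,11.2,0,-0.97,0,0.5],[-2.3,0,11.9,0,-1.07,0,0.5],[-3.3,0,12.4,0,-1.17,0,0.5],[-4.3,0,12.5,0,-1.27,0,0.5],[-5.4,0,12.6,0,-1.37,0,0.5],[-6.4,0,12.7,0,-1.47,0,0.5],[-7.5,0,12.7,0,-1.57,0,0.5],[-7.5,0,12.7,0,-1.57,0,0.5]]'
python3 - <<'E'
from tin import *
s=robot.sense();print(s["joint_pos"].round(3),s["tool_pos"].round(4),s["orientation"].round(3))
E
```

```text
time_s: 11.78
tool_pos: [0.4954, 0.1396, 0.1654]
orientation: [-3.14, 0.004, 1.575]
wrist_force: [1.1, 0.3, -1.7]
finger_gap: 0.0121
[ 0.143  0.312  1.769 -0.004  1.062  0.14 ] [0.4954 0.1396 0.1654] [-3.14   0.004  1.575]
```

```bash
python3 -m handwheel '[[0.7,0.7,0,0,0,0.12,0.5],[1.4,1.3,0,0,0,0.24,0.5],[2.1,2,0,0,0,0.36,0.5],[2.8,2.7,0,0,0,0.48,0.5],[3.5,3.4,0,0,0,0.6,0.5],[4.2,4,0,0,0,0.72,0.5],[5,4.7,0,0,0,0.84,0.5],[5.7,5.4,0,0,0,0.96,0.5],[6.4,6.1,1,0,0,1.08,0.5],[7.1,6.8,2,0,0,1.2,0.5],[7.8,7.5,3,0,0,1.32,0.5],[8.6,8.2,4.5,0,0,1.44,0.5],[8.6,8.2,6.5,0,0,1.56,0.5],[8.6,8.2,8.5,0,0,1.6,0.5],[8.6,8.2,10.5,0,0,1.6,0.5],[8.6,8.2,12.5,0,0,1.6,0.5],[8.6,8.2,13.5,0,0,1.6,0.5],[8.6,8.2,13.5,0,0,1.6,0.5]]'
python3 - <<'E'
from tin import *
s=robot.sense();print(s["tool_pos"].round(4),s["orientation"].round(3))
im,o,ray,pr=cam("wrist");c=pr([[.4965,-.0255,.03]])[0].astype(int);print(c)
w=cv2.resize(im[max(c[1]-45,0):c[1]+45,max(c[0]-50,0):c[0]+50],(400,360),interpolation=2)
im2=cam("scene")[0][190:240,220:275];w2=cv2.resize(im2,(396,360),interpolation=2)
cv2.imwrite("pics/w6.png",np.hstack([w,w2]))
E
```

```text
time_s: 13.28
tool_pos: [0.5772, 0.2215, 0.0293]
orientation: [3.141, 0.005, -0.03]
wrist_force: [-0.2, -0.5, -0.6]
finger_gap: 0.0122
[0.5772 0.2215 0.0293] [ 3.141  0.005 -0.03 ]
[532 298]
```

View pics/w6.png

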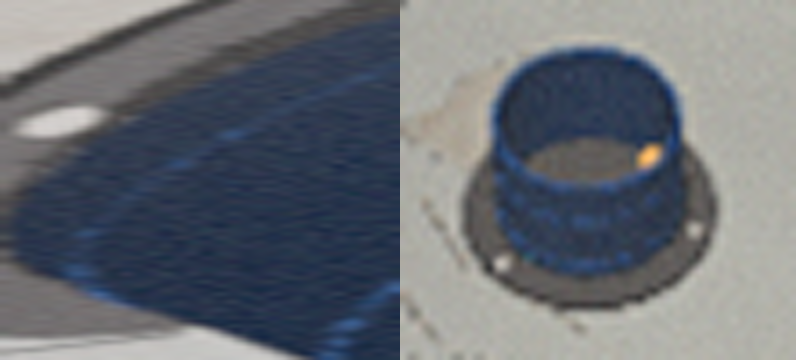

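Picture 7: one plug is visible inside the tin at (648,155), and the near wall hides the part of the floor toward the camera. I'll set the scoop down, release it, and look into the tin from above on the way to the lids.

```bash
python3 -m handwheel '[[0,0,0.6,0,0,0,0.5],[0,0,1.2,0,0,0,0.5],[0,0,1.2,0,0,0,0.5],[0,0,1.2,0,0,0,3],[0,0,1.2,0,0,0,6],[0,0,1.2,0,0,0,8.5],[0,0,1.2,0,0,0,8.5],[0,0,1.2,0,0,0,8.5],[0,0,0,0,0,0,8.5],[0,0,-3,0,0,0,8.5],[0,0,-7,0,0,0,8.5],[0,0,-11,0,0,0,8.5],[0,0,-15,0,0,0,8.5],[0,0,-19,0,0,0,8.5],[0,0,-22,0,0,0,8.5],[0,0,-22,0,0,0,8.5]]'
```

```text
time_s: 14.72
tool_pos: [0.5834, 0.2239, 0.2604]
orientation: [-3.138, -0.013, -0.029]
wrist_force: [0.4, 0.4, -1.0]
finger_gap: 0.0848
```

```bash
python3 -m handwheel '[[-2,4,0,0,0,0,8.5],[-4,8,0,0,0,0,8.5],[-6,12,0,0,0,0,8.5],[-7,16,0,0,0,0,8.5],[-8,20,-1,0,0,0,8.5],[-10,24,-1,0,0,0,8.5],[-12,28,-1,0,0,0,8.5],[-12.3,32.8,-1,0,0,0,8.5],[-12.3,32.8,-1,0,0,0,8.5],[-12.3,32.8,-1,0,0,0,8.5]]'
python3 - <<'E'
from tin import *
s=robot.sense();print(s["joint_pos"].round(3),s["tool_pos"].round(4),s["orientation"].round(3))
im,o,ray,pr=cam("wrist")
hsv=cv2.cvtColor(im,cv2.COLOR_BGR2HSV)
g=((hsv[...,0]>20)&(hsv[...,0]<34)&(hsv[...,1]>150)&(hsv[...,2]>120)).astype(np.uint8)
n,l,st,ce=cv2.connectedComponentsWithStats(g)
for i in range(1,n):
    if st[i,4]>8:print("yellow",st[i],ce[i].round(1))
r=(((hsv[...,0]<8)|(hsv[...,0]>172))&(hsv[...,1]>150)&(hsv[...,2]>80)).astype(np.uint8)
n,l,st,ce=cv2.connectedComponentsWithStats(r)
for i in range(1,n):
    if st[i,4]>30:print("red",st[i],ce[i].round(1),onz(o,ray(ce[i]),.03).round(4))
for q in("outer_lid","tin","scoop"):print(q,[(np.round(b["extent"],1),round(b["confidence"],2)) for b in robot.boxes_of(q,"wrist")])
f=np.ones(3)
print("pred tin rim",pr([[.4965,-.0255,.07]]),"stem",pr([[.478,-.24,.067]]))
cv2.imwrite("pics/w7.png",cv2.resize(im,(800,600),interpolation=2))
E
```

```text
time_s: 15.55
tool_pos: [0.4459, -0.1051, 0.262]
orientation: [3.139, -0.001, -0.033]
wrist_force: [0.5, 0.9, 0.3]
finger_gap: 0.0849
[-0.381  0.12   1.759 -0.002  1.261  1.224] [ 0.4459 -0.1051  0.262 ] [ 3.139e+00 -1.000e-03 -3.300e-02]
red [391   8  26  25 267] [404.6  19.6] [[ 0.6467 -0.315   0.03  ]]
red [465 130  18  25 200] [473.2 142.1] [[ 0.4769 -0.4393  0.03  ]]
outer_lid [(array([320.3, 101.2, 395.5, 182.6]), 0.9), (array([365. ,   0.5, 429.2,  61.5]), 0.83), (array([437.7, 107.1, 490. , 171.3]), 0.73)]
tin [(array([146.3,  83.4, 243.2, 176.1]), 0.84), (array([179.4, 146.4, 186.9, 159.1]), 0.41)]
scoop [(array([ 17.2,  63.1,  65.2, 188.6]), 0.96)]
pred tin rim [[185.24376014 130.14827417]] stem [[368.77844077 140.86595099]]
```

View pics/w7.png

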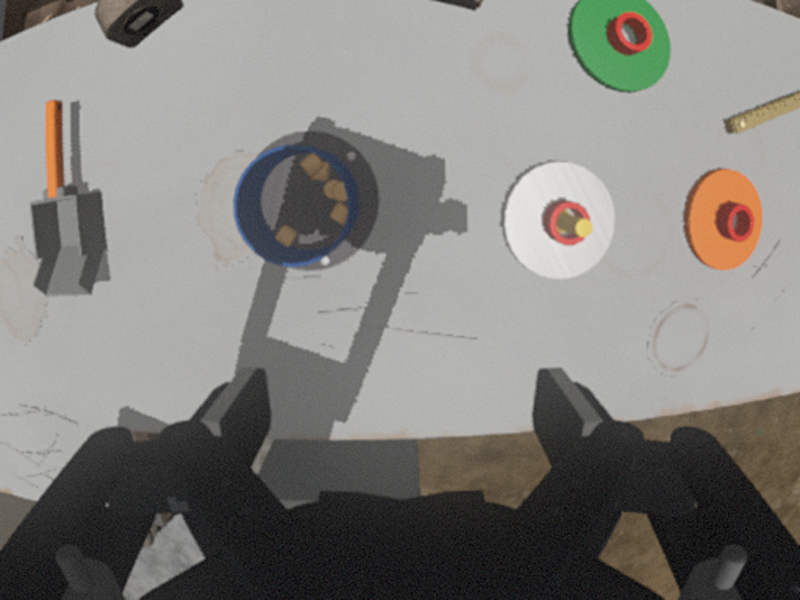

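Picture 8: the plugs lie in the tin around (320,195), the scoop is empty and upright at (68,225), and there are no plugs on the bench. The lid disc is centred at (559,220) with the stem tip at (584,228). Now I'll fit the lid axis and the tin rim.

```bash
python3 - <<'E'
from tin import *
im,o,ray,pr=cam("wrist");a=np.linspace(0,2*np.pi,180)
hsv=cv2.cvtColor(im,cv2.COLOR_BGR2HSV)
def fit(mask,c0,r,zs):
    ys,xs=np.nonzero(mask);hull=cv2.convexHull(np.c_[xs,ys].astype(np.int32))[:,0]
    b=np.r_[xs.min()-.5,ys.min()-.5,xs.max()+.5,ys.max()+.5]
    def m(q):
        p=pr(np.vstack([np.c_[q[0]+r*np.cos(a),q[1]+r*np.sin(a),np.full(180,z)] for z in zs]));return np.r_[p.min(0),p.max(0)]
    f=least_squares(lambda q:m(q)-b,c0);return b,f.x.round(4),f.fun.round(1)
# tin rim by blue in ROI
roi=np.zeros(im.shape[:2],bool);roi[80:185,140:250]=1
B,G,R=[im[...,i].astype(int) for i in range(3)]
print("tin",fit(roi&(B-R>25),[.4965,-.0255],.0455,(.004,.07)))
print("tin rim only",fit(roi&(B-R>55),[.4965,-.0255],.0455,(.07,)))
roi[:]=0;roi[95:190,315:400]=1
print("lid",fit(roi&(B>195)&(R>195),[.478,-.24],.0525,(.015,)))
roi[120:165,345:385]&=1
y=(G-B>60)&(R-B>60)&roi;r=(R-G>70)&roi
print("collar",fit(r,[.478,-.24],.019,(.037,)))
ys,xs=np.nonzero(y);print("stem top blob",y.sum(),xs.mean(),ys.mean(),onz(o,ray([(584/1.5625,228/1.5625)]),.067))
for q in("outer_lid","tin"):
    s=robot.silhouettes(q,"wrist")[0];print(q,s["extent"],fit(s["mask"],[.478,-.24],.0525,(.003,.015)) if q[0]=="o" else fit(s["mask"],[.4965,-.0255],.0455,(.004,.07)))
im,o,ray,pr=cam("scene")
s=sorted(robot.silhouettes("outer_lid","scene"),key=lambda s:abs(s["extent"][0]-257))[0];print(s["extent"],pr([[.478,-.24,.015],[.478,-.24,.067]]))
E
```

```text
tin (array([152.5,  92.5, 233.5, 170.5]), array([ 0.4947, -0.0253]), array([-0.3, -0.4,  0.3,  0.4]))
tin rim only (array([153.5,  93.5, 208.5, 170.5]), array([ 0.4947, -0.0127]), array([-11.1,  -0.5,   9.7,   0.9]))
lid (array([326.5, 104.5, 396.5, 178.5]), array([ 0.4727, -0.2462]), array([-0.2, -0.8,  0.3,  0.9]))Traceback (most recent call last):
  File "<stdin>", line 17, in <module>
numpy._core._exceptions._UFuncOutputCastingError: Cannot cast ufunc 'bitwise_and' output from dtype('int64') to dtype('bool') with casting rule 'same_kind'
```

```bash
python3 -m handwheel '[[1,3.5,2,0,0,0,8.5],[2,7,4,0,0,0,8.5],[3,10.5,6,0,0,0,8.5],[3.3,13.7,9,0,0,0,8.5],[3.3,13.7,11,0,0,0,8.5],[3.3,13.7,11,0,0,0,8.5],[3.3,13.7,11,0,0,0,8.5],[3.3,13.7,11,0,0,0,8.5]]'
cat > lid.py <<'E'
from tin import *
im,o,ray,pr=cam("wrist");a=np.linspace(0,2*np.pi,180);T=pose();print("tcp",T[:3,3].round(4),robot.sense()["orientation"].round(3))
B,G,R=[im[...,i].astype(int) for i in range(3)]
roi=np.zeros(im.shape[:2],bool);c=pr([[.476,-.243,.03]])[0].astype(int);print(c);roi[max(c[1]-75,0):c[1]+75,c[0]-65:c[0]+65]=1
def edge(mask,name,r,z,c0):
    ys,xs=np.nonzero(mask);h=cv2.convexHull(np.c_[xs,ys].astype(np.int32))[:,0].astype(float)
    P=onz(o,ray(h),z)[:,:2];f=least_squares(lambda q:np.hypot(*(P-q[:2]).T)-q[2],[*c0,r],loss="soft_l1",f_scale=.001);print(name,mask.sum(),f.x.round(4),"res",np.abs(f.fun).mean().round(4))
w=roi&(im.min(2)>190);n,l,st,ce=cv2.connectedComponentsWithStats(w.astype(np.uint8));w=l==1+np.argmax(st[1:,4])
print("disc box",np.nonzero(w)[1].min(),np.nonzero(w)[1].max(),np.nonzero(w)[0].min(),np.nonzero(w)[0].max())
edge(w,"disc",.0525,.015,(.476,-.243))
r=roi&(R-G>70)&(R-B>50);edge(r,"collar",.019,.037,(.476,-.243))
y=roi&(G-B>70)&(R-G<60);y2=y&(R>np.percentile(R[y],60)) if y.any() else y
edge(y,"stem all",.0075,.067,(.476,-.243));edge(y2,"stem bright",.0075,.067,(.476,-.243))
cv2.imwrite("pics/lid.png",cv2.resize(im[c[1]-90:c[1]+90,c[0]-120:c[0]+120],(800,600),interpolation=2) if c[1]>90 else cv2.resize(im[:180,c[0]-120:c[0]+120],(800,600),interpolation=2))
E
python3 lid.py
```

```text
time_s: 16.47
tool_pos: [0.4764, -0.238, 0.1523]
orientation: [-3.141, -0.0, -0.027]
wrist_force: [0.5, -0.2, 0.4]
finger_gap: 0.0848
tcp [ 0.4768 -0.2383  0.1528] [ 3.141e+00 -1.000e-03 -2.700e-02]
[262 185]
disc box 243 318 174 234
disc 2181 [ 0.4658 -0.2494  0.0452] res 0.0038
collar 110 [ 0.4726 -0.2469  0.0172] res 0.0002Traceback (most recent call last):
  File "lid.py", line 13, in <module>
    edge(y,"stem all",.0075,.067,(.476,-.243));edge(y2,"stem bright",.0075,.067,(.476,-.243))
    ~~~~^^^^^^^^^^^^^^^^^^^^^^^^^^^^^^^^^^^^^^
  File "lid.py", line 6, in edge
    ys,xs=np.nonzero(mask);h=cv2.convexHull(np.c_[xs,ys].astype(np.int32))[:,0].astype(float)
                             ~~~~~~~~~~~~~~~~~~~~~~~~~~~~~~~~~~~~~~~~~~~~~^^^^^
TypeError: 'NoneType' object is not subscriptable
```

```bash
python3 - <<'E'
from tin import *
im,o,ray,pr=cam("wrist")
cv2.imwrite("pics/lid1.png",cv2.resize(im[115:265,160:360],(800,600),interpolation=2))
E
```

```text
(no output)
```

View pics/lid1.png

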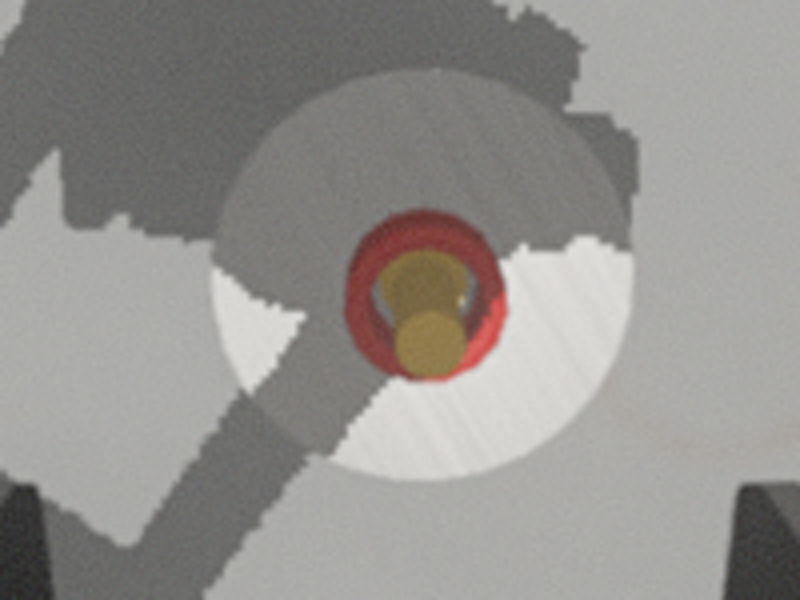

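Picture 9: the aluminium disc spans x 211 to 633 and y 68 to 480. The stem tip is centred at (431,344), and the collar ring at about (426,294).

```bash
python3 - <<'E'
from tin import *
im,o,ray,pr=cam("wrist")
p=lambda L:(np.array(L)+.5)/4+[160-.5,115-.5]
P=onz(o,ray(p([(211,275),(633,275),(430,68),(422,480),(600,165),(270,430),(590,395),(262,160)])),.015)[:,:2]
f=least_squares(lambda q:np.hypot(*(P-q[:2]).T)-q[2],[.476,-.24,.05]);print("disc",f.x.round(4),f.fun.round(4))
print("stem",onz(o,ray(p([(431,344),(396,344),(467,344),(431,311),(431,378)])),.067).round(4))
P=onz(o,ray(p([(346,294),(507,294),(425,209),(425,381)])),.037)[:,:2];print("collar",P.round(4),P.mean(0))
print("tcp",pose()[:3,3].round(4))
E
```

```text
disc [ 0.472  -0.2467  0.0518] [ 0.0001  0.0001  0.0013 -0.0007  0.0003  0.0018 -0.0008 -0.0022]
stem [[ 0.4732 -0.2468  0.067 ]
 [ 0.4734 -0.2397  0.067 ]
 [ 0.473  -0.254   0.067 ]
 [ 0.4801 -0.2469  0.067 ]
 [ 0.466  -0.2466  0.067 ]]
collar [[ 0.4764 -0.2288]
 [ 0.4753 -0.2651]
 [ 0.4953 -0.247 ]
 [ 0.4552 -0.2461]] [ 0.47554194 -0.24675659]
tcp [ 0.4769 -0.2387  0.1531]
```

```bash
python3 -m handwheel '[[-0.4,0.8,3,0,0,0,8.5],[-0.4,0.8,6,0,0,0,8.5],[-0.4,0.8,9,0,0,0,8.5],[-0.4,0.8,11,0,0,0,8.5],[-0.4,0.8,11,0,0,0,8.5],[-0.4,0.8,11.1,0,0,0,5],[-0.4,0.8,11.1,0,0,0,3],[-0.4,0.8,11.1,0,0,0,0.8],[-0.4,0.8,11.1,0,0,0,0.8],[-0.4,0.8,11.1,0,0,0,0.8],[-0.4,0.8,11.1,0,0,0,0.8],[-0.4,0.8,11.1,0,0,0,0.8]]' 80
```

```text
time_s: 17.62
tool_pos: [0.4722, -0.2475, 0.0414]
orientation: [3.141, -0.001, -0.029]
wrist_force: [-0.2, 1.9, 7.0]
finger_gap: 0.0124
```

```bash
python3 -c "
from tin import *
s=robot.sense();print(s['joint_pos'].round(3),s['tool_pos'].round(4),s['orientation'].round(3),s['wrist_force'].round(2))"
```

```text
[-0.612  0.512  1.841  0.     0.788  0.988] [ 0.4722 -0.2475  0.0414] [ 3.141e+00 -1.000e-03 -2.900e-02] [-0.24  1.92  7.05]
```

```bash
python3 -m handwheel '[[0,0,-0.5,0,0,0,0.8],[0,0,-1.5,0,0,0,0.8],[0,0,-3,0,0,0,0.8],[0,0,-5,0,0,0,0.8],[0,0,-7,0,0,0,0.8],[0,0,-9,0,0,0,0.8],[0,0,-11,0,0,0,0.8],[0,0,-12.5,0,0,0,0.8],[0,0,-13,0,0,0,0.8],[0,0,-13,0,0,0,0.8]]'
python3 - <<'E'
from tin import *
im=cam("scene")[0];im3=cam("wrist")[0]
print(robot.sense()["wrist_force"])
cv2.imwrite("pics/l2.png",np.hstack([cv2.resize(im[170:290,200:340],(400,343),interpolation=2),cv2.resize(im3,(400,343))]))
E
```

```text
time_s: 18.45
tool_pos: [0.4724, -0.2478, 0.1722]
orientation: [3.14, -0.003, -0.029]
wrist_force: [-0.8, -0.9, -3.3]
finger_gap: 0.0126
[-0.46398397 -0.81871028 -2.990328  ]
```

View pics/l2.png

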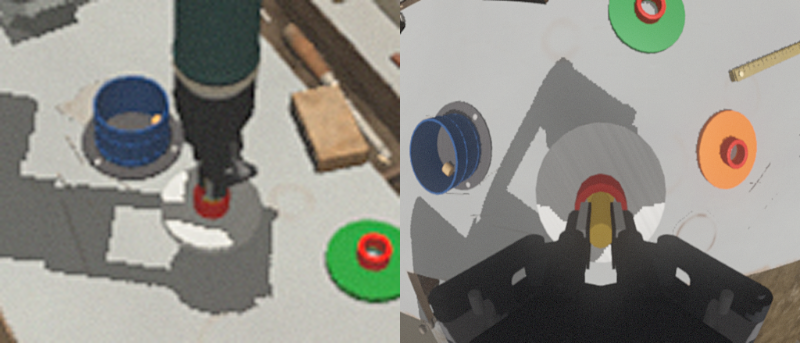

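Picture 10: both lids hang nested and level from the stem, and the tin is clear. I'll carry them over the tin.

```bash
python3 -m handwheel '[[0.1,-1,0,0,0,0,0.8],[0.2,-3,0,0,0,0,0.8],[0.4,-5.5,0,0,0,0,0.8],[0.6,-8,0,0,0,0,0.8],[0.8,-10.5,0,0,0,0,0.8],[1,-13,0,0,0,0,0.8],[1.2,-15.5,0,0,0,0,0.8],[1.3,-18,0,0,0,0,0.8],[1.4,-20,0,0,0,0,0.8],[1.5,-21.5,0,0,0,0,0.8],[1.6,-22.25,0,0,0,0,0.8],[1.6,-22.25,0,0,0,0,0.8],[1.6,-22.25,0,0,0,0,0.8]]'
python3 - <<'E'
from tin import *
print(pose()[:3,3].round(4));im,o,ray,pr=cam("wrist")
B,G,R=[im[...,i].astype(int) for i in range(3)]
print("tin est px",pr([[.4952,-.0256,.0]]),"blue px",((B-R)>30).sum())
for c in("scene","side"):
    im,o,ray,pr=cam(c);B,G,R=[im[...,i].astype(int) for i in range(3)]
    p=pr([[.4952,-.0256,.04]])[0].astype(int);m=np.zeros(im.shape[:2],bool);m[p[1]-35:p[1]+35,p[0]-35:p[0]+35]=1;m&=(B-R>35)
    ys,xs=np.nonzero(m);print(c,"blue cols",xs.min(),xs.max(),"rows",ys.min(),ys.max(),"model",model(pr,[.4952,-.0256]).round(1))
    cv2.imwrite(f"pics/h_{c}.png",im)
E
```

```text
time_s: 19.63
tool_pos: [0.4937, -0.0251, 0.1698]
orientation: [3.141, 0.001, -0.028]
wrist_force: [-0.1, -0.2, -2.1]
finger_gap: 0.0121
[ 0.4937 -0.0251  0.1698]
tin est px [[257.35037772 172.98102356]] blue px 28
scene blue cols 233 258 rows 203 227 model [232.1 195.6 259.  228.1]
side blue cols 266 288 rows 176 200 model [264.1 174.  289.4 200.9]
```

```bash
python3 -m handwheel '[[0.1,0,1.5,0,0,0,0.8],[0.1,0,3,0,0,0,0.8],[0.1,0,4.5,0,0,0,0.8],[0.1,0,5.5,0,0,0,0.8],[0.1,0,6,0,0,0,0.8],[0.1,0,6.4,0,0,0,0.8],[0.1,0,6.4,0,0,0,0.8]]'
python3 -m handwheel '[[0,0,0.15,0,0,0,0.8],[0,0,0.3,0,0,0,0.8],[0,0,0.4,0,0,0,0.8],[0,0,0.4,0,0,0,0.8]]'
python3 -c "
from tin import *
s=robot.sense();print(s['tool_pos'].round(4),s['orientation'].round(3),s['wrist_force'].round(2),s['ft_torque'].round(2))"
```

```text
time_s: 20.37
tool_pos: [0.4949, -0.0256, 0.106]
orientation: [-3.142, 0.001, -0.03]
wrist_force: [-0.7, -0.2, -2.1]
finger_gap: 0.0124
time_s: 20.7
tool_pos: [0.4953, -0.0253, 0.1026]
orientation: [3.141, -0.0, -0.029]
wrist_force: [0.8, -0.2, -2.2]
finger_gap: 0.0124
[ 0.4953 -0.0253  0.1026] [ 3.141 -0.    -0.029] [ 0.75 -0.21 -2.16] [-0.01  0.03 -0.01]
```

```bash
python3 -m handwheel '[[0,0,0.1,0,0,0,0.8],[0,0,0.1,0,0,0,0.8]]'; python3 -m handwheel '[[0,0,0.1,0,0,0,0.8],[0,0,0.1,0,0,0,0.8]]'
```

```text
time_s: 20.87
tool_pos: [0.4953, -0.0251, 0.1024]
orientation: [3.142, -0.001, -0.029]
wrist_force: [-2.2, 0.9, 6.2]
finger_gap: 0.0122
time_s: 21.03
tool_pos: [0.4953, -0.0252, 0.1023]
orientation: [3.141, -0.001, -0.029]
wrist_force: [-5.0, 1.9, 17.9]
finger_gap: 0.0125
```

```bash
python3 -m handwheel '[[0,0,-0.15,0,0,0,0.8],[0,0,-0.15,0,0,0,3],[0,0,-0.15,0,0,0,6],[0,0,-0.15,0,0,0,8.5],[0,0,-0.15,0,0,0,8.5],[0,0,-0.15,0,0,0,8.5],[0,0,-2,0,0,0,8.5],[0,0,-4,0,0,0,8.5],[0,0,-5,0,0,0,8.5],[0,0,-5,0,0,0,8.5],[0,0,-5,0,0,0,8.5]]'
python3 - <<'E'
from tin import *
print(pose()[:3,3].round(4));im,o,ray,pr=cam("wrist")
X=[.4952,-.0256]
print("pred disc/collar/stemtip px",((pr([[*X,.076],[*X,.098],[*X,.128]])-[160,100])*2).round(0).tolist())
im2,o2,r2,p2=cam("scene");im3=cam("side")[0]
a=cv2.resize(im[100:300,160:360],(400,400),interpolation=2)
b=cv2.resize(im2[180:240,215:275],(400,400),interpolation=2)
cv2.imwrite("pics/s1.png",np.hstack([a,b]));cv2.imwrite("pics/s1full.png",im)
E
```

```text
time_s: 21.95
tool_pos: [0.4955, -0.0254, 0.1506]
orientation: [3.141, -0.001, -0.029]
wrist_force: [-0.5, 0.1, -0.1]
finger_gap: 0.085
[ 0.4955 -0.0254  0.1506]
pred disc/collar/stemtip px [[195.0, 202.0], [195.0, 220.0], [195.0, 253.0]]
```

View pics/s1.png

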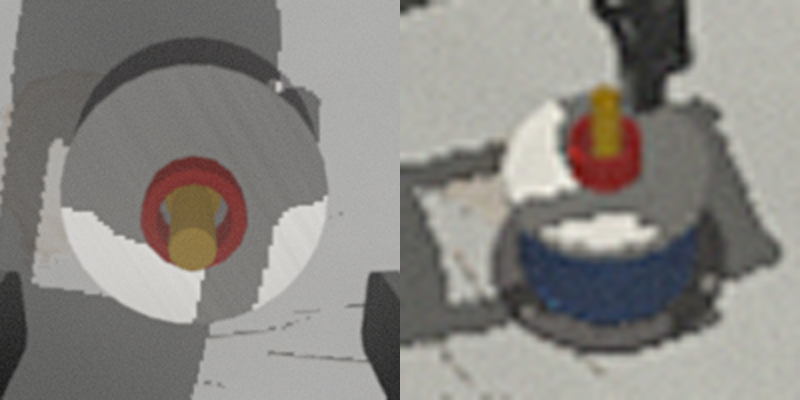

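Picture 11: the lids sit on the tin, level in the scene view. In the wrist crop the disc is centred at (194,194), the collar at (194,213) and the stem tip at (193,249). I'll check the seating and tilt numerically.

```bash
python3 - <<'E'
from tin import *
im,o,ray,pr=cam("wrist");T=pose()
p=lambda L:(np.array(L,float)+.5)/2+[160-.5,100-.5]
a=np.linspace(0,2*np.pi,180)
def ext(q,r,h):
    R=Ro.from_euler('xy',q[3:5]).as_matrix();X=np.c_[r*np.cos(a),r*np.sin(a),np.full(180,h)]@R.T+q[:3];x=pr(X);return np.r_[x.min(0),x.max(0)]
obs=[(.0525,.015,(61,65,328,324)),(.019,.037,(141,156,247,270)),(.0075,.067,(168,227,218,270))]
def res(q):
    return np.concatenate([ext(q,r,h)-p(np.array(b).reshape(2,2)).ravel() for r,h,b in obs])
for free in("xyz","xyz+tilt"):
    n=3 if free=="xyz" else 5
    f=least_squares(lambda v:res(np.r_[v,np.zeros(5-n)]),np.r_[.4952,-.0256,.061,0,0][:n]);print(free,f.x.round(4),f.fun.round(1))
f=least_squares(lambda v:res(np.r_[v,.061,0,0]),[.4952,-.0256]);print("z fixed",f.x.round(4),f.fun.round(1))
b,n=bluebox(im)
im,o,ray,pr=cam("scene")
q=lambda X:((pr(X)-[215,180])*400/60).round(0).tolist()
print("scene pred stem tip",q([[.4953,-.0254,.128]]),"stem base/collar top",q([[.4953,-.0254,.098]]))
print("scene disc top box", q(np.array([[.4953+.0525*np.cos(t),-.0254+.0525*np.sin(t),.076] for t in np.arange(0,6.28,.785)])))
E
```

```text
xyz [ 0.4945 -0.0248  0.058 ] [-0.8 -1.7  0.1 -2.  -0.8  4.2  0.5 -1.3  0.4 -0.7  0.3  0.9]
xyz+tilt [ 0.4936 -0.0251  0.0583 -0.0078  0.0253] [-0.5 -1.   0.5 -0.5 -0.7  4.2  0.6 -0.9  0.  -1.8 -0.   0.1]
z fixed [ 0.4955 -0.0248] [-1.8 -2.8  1.  -1.4 -1.2  3.8  0.9 -0.9  0.2 -0.6  0.5  1.4]
scene pred stem tip [[201.0, 92.0]] stem base/collar top [[202.0, 133.0]]
scene disc top box [[294.0, 124.0], [233.0, 89.0], [156.0, 95.0], [105.0, 140.0], [110.0, 200.0], [172.0, 238.0], [252.0, 231.0], [303.0, 183.0]]
```

```bash
python3 -m handwheel '[[0,0,2,0,0,0,8.5],[0,0,4,0,0,0,8.5],[0,0,6,0,0,0,8.5],[0,0,7,0,0,0,8.5],[0,0,7,0,0,0,8.5],[0,0,7,0,0,0,6],[0,0,7,0,0,0,5],[0,0,7,0,0,0,4.3]]' 40
python3 -m handwheel '[[0,0,0,0,0,0,3],[0,0,0,0,0,0,3],[0,0,0,0,0,0,3],[0,0,0,0,0,0,3],[0,0,0,0,0,0,3]]' 40
```

```text
time_s: 22.87
tool_pos: [0.496, -0.0255, 0.0814]
orientation: [3.141, -0.002, -0.029]
wrist_force: [0.3, 0.2, 0.8]
finger_gap: 0.0512
time_s: 23.28
tool_pos: [0.496, -0.0255, 0.0817]
orientation: [3.141, -0.002, -0.029]
wrist_force: [-0.3, 0.1, 5.9]
finger_gap: 0.0366
```

```bash
python3 -m handwheel '[[0,0,-0.4,0,0,0,3],[0,0,-1,0,0,0,3],[0,0,-2,0,0,0,3],[0,0,-3,0,0,0,3],[0,0,-4,0,0,0,3],[0,0,-5,0,0,0,3],[0,0,-6,0,0,0,3],[0,0,-7,0,0,0,3],[0,0,-8,0,0,0,3],[0,0,-9,0,0,0,3],[0,0,-10,0,0,0,3],[0,0,-11,0,0,0,3],[0,0,-11.5,0,0,0,3],[0,0,-11.5,0,0,0,3],[0,0,-11.5,0,0,0,3],[0,0,-11.5,0,0,0,3]]'
python3 - <<'E'
from tin import *
print(pose()[:3,3].round(4));im=cam("scene")[0];im3=cam("side")[0]
a=cv2.resize(im[130:250,190:310],(400,400),interpolation=2)
b=cv2.resize(im3[120:250,215:345],(400,400),interpolation=2)
cv2.imwrite("pics/f1.png",np.hstack([a,b]))
E
```

```text
time_s: 24.62
tool_pos: [0.4947, -0.0252, 0.195]
orientation: [-3.142, 0.001, -0.029]
wrist_force: [0.0, -0.3, -0.7]
finger_gap: 0.0369
[ 0.4947 -0.0252  0.195 ]
```

View pics/f1.png

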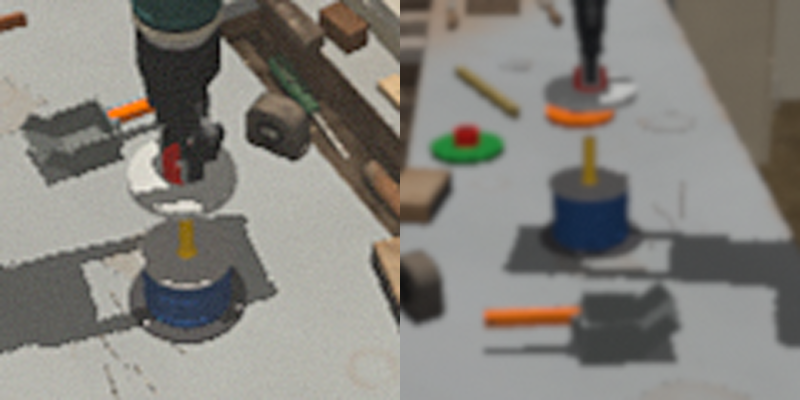

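Picture 12: the outer lid is held level in the air at (590,92), the inner lid with its stem is seated on the tin at (590,185), and the empty scoop stands on the bench at (625,325). I'm handing the job in.

```bash
python3 -c "
from rig import robot
s=robot.sense();print(abs(s['joint_vel']).max(),s['finger_gap'],s['wrist_force']);print(robot.close_job())"
```

```text
0.0030084835965031517 0.03665352367699905 [-0.12369947  0.38686106  0.64541443]
the job is handed in; nothing more can be done
None
```

All the steps are done, and I handed the job in at about 25 s with the outer lid still held in the air.

**What I did:**
- I poured the plugs over the scoop's lip into the tin and stood the scoop back near where it started.
- I carried both lids over by the yellow stem, seated the inner lid and let go.
- I lifted the outer lid alone by its red collar, about 11 cm straight up.

**Last checks:**
- **Outer lid:** it is level and still in the grip (finger gap 37 mm). Its lower edge is about 0.177 m above the tin's origin, against the 0.14 m needed.
- **Inner lid:** it looked level on the tin after release. It met the rim at the expected height, about 61 mm. A camera fit gave 58 mm, just inside the 58 to 64 mm limit, and at most 0.03 rad of tilt. I trust the contact height more, since that fit had errors of a few pixels.
- **Plugs:** I could clearly make out five in the tin, and the sixth seemed to overlap another. The scoop looked empty, its weight dropped by about 0.7 N on pouring (six plugs weigh that), and none lay on the bench in view. So the count of six is inferred, not seen.
- **Scoop and bystanders:** the scoop is upright on the bench. The tape, sanding block and clamp looked untouched where they showed in the pictures, but I did not measure them again at the end.

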